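Move the roast samples to the tasting rack, turned round for the taster

TASK

The four closed sample containers in the steel roasting rack stand in the order in which the batches came off the pan. Move them all to the wooden tasting rack in the reverse order, so that the taster across the bench, facing you, can read the row from her own left: the one now leftmost (as you see it from the robot) goes into the rightmost bay, and so on to the rightmost, which goes into the leftmost bay. Stand each upright in the middle of its bay, and set it down rather than letting it drop.

Things in the scene. Friction and masses are not known exactly. Their poses are not given: they have to be found in the camera images.
- jar: Tall round amber-glass sample jar with a cork stopper: 46 mm diameter, straight-sided to 66 mm, 92 mm high over the cork, about 0.16 kg. Origin at the centre of its underside, z up. Loose; starts upright, near the middle of its bay.
- tin: Squat round plain-steel tin with a flat lid: 58 mm diameter, 52 mm high, straight-sided, about 0.15 kg. Origin at the centre of its underside, z up. Loose; starts upright, near the middle of its bay.
- caddy: Square aluminium caddy with a lid: 44 x 44 mm, 66 mm high, about 0.17 kg. Origin at the centre of its underside, z up, x and y square to its faces; it may stand up to 0.25 rad askew in its bay. Loose; starts upright, near the middle of its bay.
- crock: Round terracotta crock with a lid (which does not come off) and a small knob: 54 mm diameter and straight-sided to 49 mm, 70 mm high over the knob, about 0.18 kg. Origin at the centre of its underside, z up. Loose; starts upright, near the middle of its bay.
- pad_jar: Flat cork lining, 74 x 87 x 4 mm, of the steel rack's bay in which the jar stands at the start. Fixed; it shows which bay that was. All four look alike. Origin at the centre of its underside, 8 mm above the bench; axes as the steel rack's.
- pad_tin: Flat cork lining, 74 x 87 x 4 mm, of the steel rack's bay in which the tin stands at the start. Fixed; it shows which bay that was. All four look alike. Origin at the centre of its underside, 8 mm above the bench; axes as the steel rack's.
- pad_caddy: Flat cork lining, 74 x 87 x 4 mm, of the steel rack's bay in which the caddy stands at the start. Fixed; it shows which bay that was. All four look alike. Origin at the centre of its underside, 8 mm above the bench; axes as the steel rack's.
- pad_crock: Flat cork lining, 74 x 87 x 4 mm, of the steel rack's bay in which the crock stands at the start. Fixed; it shows which bay that was. All four look alike. Origin at the centre of its underside, 8 mm above the bench; axes as the steel rack's.
- roast_rack: Fixed steel rack, 88 x 386 mm, its four bays lined with cork and all full at the start. Origin: centre of its underside on the bench; x across the row (away from the robot), y along it to the left (turned at most 0.1 rad). Bay centres x = 0; y = +142.5, +47.5, -47.5, -142.5 mm. Bays 76 (x) by 89 mm (y) inside; cork floor 12 mm, walls (6 mm thick) 26 mm above the bench.
- tasting_rack: Fixed dark wooden rack, 88 x 386 mm, nearer than the steel rack or beyond it; four empty bays. Origin: centre of its underside on the bench; x across the row (away from the robot), y along it to the left (turned at most 0.1 rad). Bay centres x = 0; y = +142.5, +47.5, -47.5, -142.5 mm. Bays 76 (x) by 89 mm (y) inside; floor 12 mm, walls (6 mm thick) 26 mm above the bench.
Not all that is in view belongs to the job. Leave any green, purple or turquoise look-alike of the jar alone.

How it is judged:
By the outcome, as a careful person would: the job done as asked, in the order asked, and still so for the second after the job is handed in, with the robot touching nothing.
It also fails if it takes over 104 s, if anything falls off the work surface, if the arm or the gripper's body presses on something with over 40 N, if the wrist force passes 120 N, or if a joint passes its speed limit or range.

ROBOT

A 6-joint arm with a two-finger parallel gripper is mounted at the origin on the work surface. World frame = base frame: x ahead of the robot, y to its left, z up, the work surface at z = 0. Lengths are in m, angles in rad, forces in N, time in s.
With the tool pointing down it reaches from about 0.425 to 0.95 m from the base axis. Payload 3.5 kg.
Tool frame: the origin (TCP) lies at the very end of the fingers, on their centre line; the grasp point (between the pads) lies 19 mm behind it; z points along the fingers, y is the line along which they close (so a half turn about z gives the same grasp; the last joint's range is limited). The gripper opens to 85 mm and grips with 20 to 120 N. Pads are 22 mm wide; open, the fingers measure 114 mm over their backs; the gripper's body (76 mm by 85 mm) begins 54 mm behind the grasp point. The pads swing forward as they close: fully open they stand 13 mm farther back than shut.
Start: joints at [1.118, 0.286, 1.577, -0, 1.279, -0.15], TCP at [0.201, 0.644, 0.231] pointing down, gripper open.
Joint ranges: [-2.77, 2.77], [-0.9, 2.22], [0.21, 2.48], [-1.53, 4.67], [0.24, 2.81], [-2.84, 2.84]. Speed limits (rad/s): [2.79, 2.79, 3.14, 3.14, 3.14, 3.14].

INTERFACE

Orientations are given as [roll, pitch, yaw] about the fixed x, y, z axes, in that order (R = Rz(yaw) Ry(pitch) Rx(roll)).
In Python, from station import monitor, grab_frame, workorder gives the robot as it stands.
- The arm moves only by the tool move_arm, never from a script. Its arguments are lists of equal length, an entry for each row: "linear": the shift along the tool's x, y, z scaled (see below), a list of three; "turn": the turn, a rotation vector about the tool's x, y, z scaled (see below), a list of three; "jaw": the opening, from -1 (shut) to 1 (fully open). A call has 1 to 10 rows; each row is the pose to reach, as a shift and turn from the pose commanded when the call began, along the tool's axes at that moment; what a row does not reach only later rows make up. The controller multiplies each number of a shift by 100 cm and each number of a turn by 30 degrees. A row lasts 1/10 s, in which the tool goes at most 50 mm and 8.59 degrees, less where a joint would pass 70% of its speed; a pose out of reach is approached as far as the arm can. A call with a number of a shift or a turn outside -1 to 1 is refused whole. A call with a gripper value outside its range is refused whole. The fingers move at their own pace and stop on an object; "squeeze" is the grip in N (left out, the last holds). Time passes only in rows, so rows that repeat a pose let the fingers close. It gives the time, the measured TCP pose, the force, the opening and the grip force at its end, in the units of the state.
- monitor.read_state(): the state, without advancing time (a new reading comes with each control period).
- grab_frame(name): name is "scene" or "side" or "wrist"; returns a dict with "pixels" (480x640x3 uint8, red, green, blue), "range_z" (480x640 float32, m along the optical axis (not along the pixel's ray), 0 where there is no reading), "fx", "fy", "cx", "cy" (pixels), "view" (4x4, takes a point from world to camera coordinates). Camera axes: x right, y up, looking along -z (the intrinsics and any distortion apply to the point x, -y, -z); pixel columns grow to the right and rows downward; lengths in m; the calibration is good to about 2 mm. The wrist camera is an equidistant fisheye: a pixel r from the principal point sees the ray r / f radians off the axis. A picture is of the moment at which its call begins.
- workorder.job_done(): hands the job in; it is judged then, once.
The state is a dict: "time_s": time; "q": joint angles; "qd": joint speeds; "tau": joint torques, N m; "ee_pos": TCP position; "eef_rot": TCP orientation; "force": force on the tool from outside, world axes, zero at the start; "wrist_torque": the same for the moment, N m; "finger_gap": opening from 0.0 (shut) to 1.0 (fully open); "grasp_force": force on a finger pad.
Only numpy, scipy, OpenCV 4.12 (cv2) and the standard library are available. Lean on these libraries where they do the work, as an engineer would, in place of code of your own. Each camera call takes 0.05 s, during which the arm holds its last target. There are 200 camera calls.

## Working session

There is one attempt and no reset: what is moved stays moved. The work goes in short steps, Python scripts to look and compute and a tool call to move; the robot and the scene stay as the last step left them, time stands still between calls to the robot, and variables do not carry over. Pictures are saved under pics/ and viewed, at most 14 in all, crops included, and the job is handed in when it is done.

Besides the shell and the picture viewer there is one more tool, called as name(argument=value, ...), one argument or row to a line, values as JSON. move_arm: Moves the arm, as the interface text tells. Its arguments: {"type":"object","properties":{"linear":{"type":"array"},"turn":{"type":"array"},"jaw":{"type":"array"},"squeeze":{"type":"number"}},"required":["linear","turn","jaw"]}

```bash
ls; mkdir -p pics
cat > h.py <<'E'
import numpy as np, cv2
from station import monitor, grab_frame, workorder
def pts(f):
    "world point for each pixel from range_z (pinhole cameras)"
    z=f["range_z"]; v,u=np.mgrid[0:480,0:640]
    c=np.stack([(u-f["cx"])/f["fx"]*z,-(v-f["cy"])/f["fy"]*z,-z,np.ones_like(z)],-1)
    return (c@np.linalg.inv(f["view"]).T)[...,:3]
def save(n,f): cv2.imwrite(f"pics/{n}.png",f["pixels"][...,::-1])
E
python3 - <<'E'
from h import *
for n in("scene","side"):
    f=grab_frame(n); save(n+"0",f); np.savez(n+"0.npz",**f)
    print({k:f[k] for k in f if k not in("pixels","range_z")}, (f["range_z"]>0).mean())
print(monitor.read_state())
E
```

```text
pics
{'fx': 449.8721696410966, 'fy': 449.8721696410966, 'cx': 320.04465188667297, 'cy': 237.6064249300519, 'view': array([[-0.18052407,  0.98340916, -0.01781834,  0.08930523],
       [-0.60805536, -0.09734452,  0.78790401,  0.27480891],
       [ 0.7730975 ,  0.15307017,  0.61554024, -1.21486823],
       [ 0.        ,  0.        ,  0.        ,  1.        ]])} 0.9960416666666667
{'fx': 484.59959888905445, 'fy': 484.59959888905445, 'cx': 325.97917679979776, 'cy': 238.26222515607574, 'view': array([[ 0.78430719, -0.62037162, -0.00113167, -0.3878998 ],
       [ 0.39713704,  0.50067894,  0.76915718, -0.23352203],
       [-0.47659669, -0.60370494,  0.63905864, -0.44807555],
       [ 0.        ,  0.        ,  0.        ,  1.        ]])} 0.995947265625
{'time_s': 0.1, 'q': array([ 1.11799603e+00,  2.87115596e-01,  1.57803379e+00,  1.01371974e-05,
        1.27860192e+00, -1.49997464e-01]), 'qd': array([ 9.55714988e-05, -1.74700040e-03, -3.21098171e-03,  2.04600969e-03,
       -6.35057696e-04, -9.11078154e-04]), 'tau': array([ 1.20077202e-03, -4.07292652e+01, -2.93698901e+01, -8.38134179e-05,
        3.42054533e-03,  3.71573492e-07]), 'ee_pos': array([0.20098733, 0.64375954, 0.23005809]), 'eef_rot': array([-3.13945969e+00, -3.32171196e-04,  2.83878653e+00]), 'force': array([-0.94845811,  0.40709042, -0.29044492]), 'wrist_torque': array([ 0.02926042, -0.04182053, -0.0144495 ]), 'grasp_force': 0.0, 'finger_gap': 1.0001509829244488}
```

View pics/scene0.png

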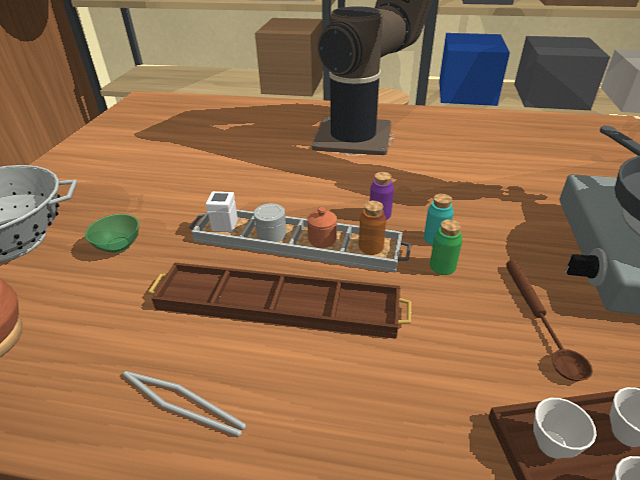

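View pics/side0.png

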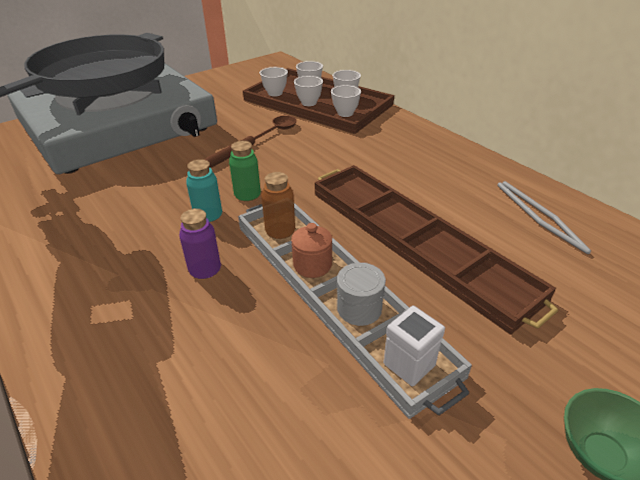

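The scene camera looks back at the robot, so image right is robot left. The row from the robot's left is jar (372,228), crock (322,228), tin (270,222), caddy (221,210). The empty wooden rack, spanning (155–400, 270–330), lies beyond the steel one. The look-alikes stand at (381,195), (438,220) and (446,247), close to the jar.

```bash
cat > meas.py <<'E'
from h import *
def circ(p):
    A=np.c_[2*p[:,:2],np.ones(len(p))]; s=np.linalg.lstsq(A,(p[:,:2]**2).sum(1),rcond=None)[0]
    return s[:2],np.sqrt(s[2]+s[:2]@s[:2])
W={};
for n in("scene","side"):
    f=dict(np.load(n+"0.npz")); P=pts(f); hsv=cv2.cvtColor(f["pixels"],cv2.COLOR_RGB2HSV); W[n]=(P,hsv)
    x,y,z=np.moveaxis(P,-1,0)
    t=(x>.4)&(x<.95)&(abs(y)<.45)&(f["range_z"]>0); b=t&(abs(z)<.008); print(n,"table z",np.median(z[b]),z[b].std())
    # wall tops
    w=t&(z>.021)&(z<.031); w=cv2.morphologyEx(w.astype(np.uint8),cv2.MORPH_OPEN,np.ones((2,2),np.uint8))
    k,L,S,C=cv2.connectedComponentsWithStats(w)
    for i in range(1,k):
        if S[i,4]>60:
            p=P[L==i]; r=cv2.minAreaRect((p[:,:2]*1000).astype(np.float32)); print(" wall",S[i],np.round(r[0],1),np.round(r[1],1),round(r[2],2),"z",np.percentile(p[:,2],90).round(4))
    o=t&(z>.034)&(z<.12); o=o.astype(np.uint8)
    k,L,S,C=cv2.connectedComponentsWithStats(o)
    for i in range(1,k):
        if S[i,4]>100:
            m=L==i; p=P[m]; zt=np.percentile(p[:,2],98); q=p[(p[:,2]>zt-.006)]
            print(" obj",S[i],"hue",np.median(hsv[m][:,0]),"sat",np.median(hsv[m][:,1]),"ztop",zt.round(4),"top mean",q.mean(0).round(4),"rect",[np.round(a,1) for a in cv2.minAreaRect((q[:,:2]*1000).astype(np.float32))])
            s=p[(p[:,2]<.055)]
            if len(s)>20: print("    side fit",*[np.round(a,4) for a in circ(s)])
E
python3 meas.py
```

```text
scene table z -5.2220393371493756e-05 0.0012324227950140608
 wall [ 193  214  211   51 1580] [760.  -56.4] [387.1 712. ] 88.04 z 0.0265
 wall [212 216  27  14 110] [ 462.2 -183.2] [33.1 65.5] 58.87 z 0.0276
 wall [ 93 221  45  22 275] [ 801.3 -128.1] [813.8  78.8] 43.76 z 0.0289
 wall [ 98 234  42  18 130] [ 546.1 -368.7] [55.6 78.7] 45.95 z 0.0263
 wall [309 236  29  10 111] [797.6  50.6] [664.5  51.4] 8.46 z 0.0285
 wall [360 243  25  10 106] [493.3  98.1] [21.4 46.6] 22.61 z 0.0282
 wall [433 256  27  12 119] [796.4 166.5] [ 43.4 656. ] 78.95 z 0.0284
 wall [ 153  264  249   66 2888] [843.6 -40.8] [558.7 386.4] 0.18 z 0.0265
 wall [567 270  23   8  63] [501.7 437.6] [32.6 45.8] 65.65 z 0.0297
 wall [567 392  51  12 309] [917.4 259.6] [ 39.8 489.1] 52.04 z 0.0252
 wall [493 402  49  78 788] [815.8 310.3] [86.  62.3] 17.94 z 0.0249
 wall [621 409  19  14 154] [939.  275.7] [ 20.2 474.4] 48.14 z 0.0292
 wall [542 420  37  28 354] [814.4 342.9] [50.8 29.5] 15.59 z 0.0301
 obj [206 191  31  33 823] hue 20.0 sat 5.0 ztop 0.0791 top mean [ 0.4628 -0.1942  0.0774] rect [array([ 459.4, -19
[... 4344 characters left out ...]
2e+02, -4.000e-01]), array([12.5, 14.1]), np.float64(1.3)]
    side fit [0.4704 0.0007] 0.0264
 obj [ 336  263   49   51 2051] hue 18.0 sat 10.0 ztop 0.0652 top mean [ 0.4668 -0.1003  0.0635] rect [array([468.3, -98.3]), array([58., 56.]), np.float64(59.2)]
    side fit [ 0.4688 -0.098 ] 0.0281
 obj [ 384  306   61   70 2730] hue 4.0 sat 8.0 ztop 0.0793 top mean [ 0.4546 -0.1978  0.0776] rect [array([ 456.5, -196.4]), array([45., 44.]), np.float64(4.9)]
    side fit [ 0.4561 -0.1967] 0.0236
 obj [ 563  388   77   92 1314] hue 54.0 sat 84.0 ztop 0.0433 top mean [ 0.5333 -0.3601  0.041 ] rect [array([ 531.9, -364.4]), array([97.3, 59.6]), np.float64(15.8)]
    side fit [ 0.5348 -0.3815] 0.0446
```

```bash
cat > rack.py <<'E'
from h import *
for n in("scene","side"):
    f=dict(np.load(n+"0.npz")); P=pts(f); x,y,z=np.moveaxis(P,-1,0)
    for nm,(a,b) in dict(wood=(.52,.68),steel=(.40,.52)).items():
        w=(z>.0225)&(z<.029)&(x>.38)&(x<.72)&(abs(y)<.32)
        k,L,S,C=cv2.connectedComponentsWithStats(w.astype(np.uint8))
        for i in range(1,k):
            if S[i,4]<400: continue
            p=P[L==i]; 
            if not a<p[:,0].mean()<b: continue
            r=cv2.minAreaRect((p[:,:2]*1000).astype(np.float32).copy()); print(n,nm,S[i,4],np.round(r[0],1),np.round(r[1],1),round(r[2],2))
E
python3 rack.py
```

```text
scene wood 2599 [634.2 -44.4] [ 91.4 386.5] 0.81
scene steel 1316 [473.3 -49.4] [386.5  92.2] 86.19
side wood 2960 [631.7 -43.2] [ 91.1 387.5] 0.68
side steel 2743 [470.7 -48.2] [387.9  89.6] 86.18
```

move_arm(
  linear=[
    [-0.02,-0.02,0],
    [-0.05,-0.05,0],
    [-0.085,-0.085,0],
    [-0.12,-0.12,0],
    [-0.155,-0.155,0],
    [-0.185,-0.19,0],
    [-0.21,-0.215,0],
    [-0.215,-0.22,0],
  ],
  turn=[
    [0,0,0.2],
    [0,0,0.45],
    [0,0,0.7],
    [0,0,0.9],
    [0,0,1],
    [0,0,1],
    [0,0,1],
    [0,0,1],
  ],
  jaw=[1,1,1,1,1,1,1,1],
)

```text
time_s: 0.9
ee_pos: [0.3418, 0.3675, 0.2309]
eef_rot: [-3.141, 0.001, 2.311]
force: [-0.7, 0.6, -0.1]
finger_gap: 1.002
grasp_force: 0.0
```

```bash
cat > go.py <<'E'
import sys
from h import *
from scipy.spatial.transform import Rotation as R
s=monitor.read_state(); t=[float(a) for a in sys.argv[1:5]]  # x y z yaw
M=R.from_euler("xyz",s["eef_rot"]); G=R.from_euler("xyz",[np.pi,0,t[3]])
print("t",s["time_s"],"pos",s["ee_pos"].round(4),"rot",s["eef_rot"].round(4),"shift",M.inv().apply(np.array(t[:3])-s["ee_pos"]).round(4),"turn",(np.degrees((M.inv()*G).as_rotvec())/30).round(4),"F",s["force"].round(1),"gap",round(s["finger_gap"],3),"q",s["q"].round(3))
E
python3 go.py 0.4805 0.0928 0.231 1.5708
```

```text
t 0.9 pos [0.3418 0.3675 0.2309] rot [-3.1407e+00  6.0000e-04  2.3113e+00] shift [-2.963e-01 -8.300e-02  1.000e-04] turn [-1.2000e-03  1.8000e-03  1.4143e+00] F [-0.7  0.6 -0.1] gap 1.002 q [ 6.190e-01 -1.010e-01  1.994e+00 -1.000e-03  1.249e+00 -1.210e-01]
```

move_arm(
  linear=[
    [-0.03,-0.01,0],
    [-0.07,-0.02,0],
    [-0.11,-0.03,0],
    [-0.155,-0.043,0],
    [-0.2,-0.056,0],
    [-0.24,-0.067,0],
    [-0.27,-0.076,0],
    [-0.29,-0.081,0],
    [-0.296,-0.083,0],
    [-0.296,-0.083,0],
  ],
  turn=[
    [0,0,0.2],
    [0,0,0.45],
    [0,0,0.7],
    [0,0,0.9],
    [0,0,1],
    [0,0,1],
    [0,0,1],
    [0,0,1],
    [0,0,1],
    [0,0,1],
  ],
  jaw=[1,1,1,1,1,1,1,1,1,1],
)

```text
time_s: 1.9
ee_pos: [0.4804, 0.0964, 0.231]
eef_rot: [-3.141, -0.001, 1.791]
force: [0.3, -0.1, 0.7]
finger_gap: 1.001
grasp_force: 0.0
```

move_arm(
  linear=[
    [0,0,0],
    [0,0,0],
    [0,0,0],
    [0,0,0],
  ],
  turn=[
    [0,0,0.2],
    [0,0,0.414],
    [0,0,0.414],
    [0,0,0.414],
  ],
  jaw=[1,1,1,1],
)

```text
time_s: 2.3
ee_pos: [0.4799, 0.0973, 0.2313]
eef_rot: [-3.141, -0.0, 1.579]
force: [0.7, -0.1, 0.4]
finger_gap: 1.003
grasp_force: 0.0
```

```bash
python3 go.py 0.4800 0.0928 0.041 1.5708
python3 - <<'E'
from h import *
f=grab_frame("wrist"); save("w1",f); print({k:f[k] for k in f if k not in("pixels","range_z")})
E
```

```text
t 2.3 pos [0.4799 0.0973 0.2313] rot [-3.1414e+00 -3.0000e-04  1.5788e+00] shift [-4.600e-03  1.000e-04  1.903e-01] turn [-0.0004 -0.0006  0.0152] F [ 0.7 -0.1  0.4] gap 1.003 q [-0.008 -0.131  2.021  0.     1.252 -0.016]
{'fx': 371.64829954431775, 'fy': 371.64829954431775, 'cx': 317.17638476908473, 'cy': 242.81712111284946, 'view': array([[ 9.99968898e-01,  7.85056087e-03,  7.55854955e-04,
        -4.79884793e-01],
       [-7.20852120e-03,  9.48639934e-01, -3.16275692e-01,
        -4.72430780e-02],
       [-3.19997577e-03,  3.16260407e-01,  9.48667020e-01,
        -4.08944926e-01],
       [ 0.00000000e+00,  0.00000000e+00,  0.00000000e+00,
         1.00000000e+00]])}
```

View pics/w1.png

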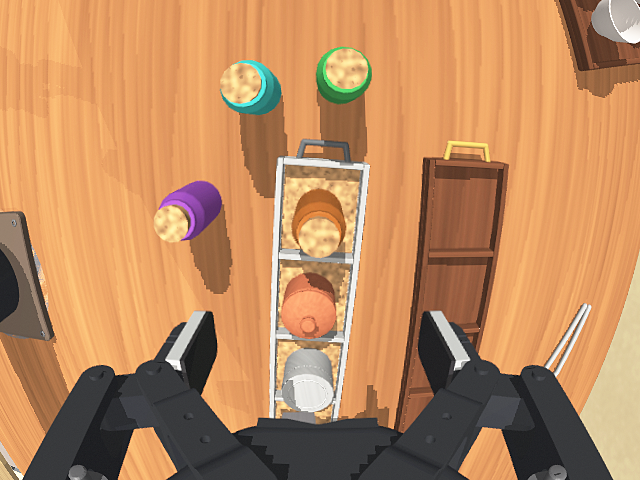

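The wrist view shows the jar's cork at (320,237). Projecting the measured jar position gives (318,237), so they agree. The fingers will straddle it across the row. Descending now.

move_arm(
  linear=[
    [-0.002,0,0.02],
    [-0.0045,0,0.06],
    [-0.0045,0,0.1],
    [-0.0045,0,0.14],
    [-0.0045,0,0.17],
    [-0.0045,0,0.187],
    [-0.0045,0,0.19],
    [-0.0045,0,0.19],
  ],
  turn=[
    [0,0,0.015],
    [0,0,0.015],
    [0,0,0.015],
    [0,0,0.015],
    [0,0,0.015],
    [0,0,0.015],
    [0,0,0.015],
    [0,0,0.015],
  ],
  jaw=[1,1,1,1,1,1,1,1],
)

```text
time_s: 3.15
ee_pos: [0.4803, 0.092, 0.0412]
eef_rot: [-3.141, -0.0, 1.568]
force: [-0.2, -0.3, 0.4]
finger_gap: 1.002
grasp_force: 0.0
```

move_arm(
  linear=[
    [0,0,0],
    [0,0,0],
    [0,0,0],
    [0,0,0],
    [0,0,0],
    [0,0,0],
    [0,0,0],
    [0,0,0],
    [0,0,0],
    [0,0,0],
  ],
  turn=[
    [0,0,0],
    [0,0,0],
    [0,0,0],
    [0,0,0],
    [0,0,0],
    [0,0,0],
    [0,0,0],
    [0,0,0],
    [0,0,0],
    [0,0,0],
  ],
  jaw=[0.5,0,-0.3,-0.5,-0.7,-1,-1,-1,-1,-1],
  squeeze=40,
)

```text
time_s: 4.15
ee_pos: [0.4815, 0.0918, 0.0428]
eef_rot: [3.139, -0.0, 1.567]
force: [-0.6, 0.2, 6.8]
finger_gap: 0.532
grasp_force: 41.1
```

```bash
python3 go.py 0.6349 -0.1863 0.0425 1.5708
```

```text
t 4.15 pos [0.4815 0.0918 0.0428] rot [ 3.1395 -0.      1.5671] shift [-0.2775  0.1545  0.0006] turn [ 0.0041 -0.     -0.007 ] F [-0.6  0.2  6.8] gap 0.532 q [-0.019  0.129  2.148  0.     0.862 -0.015]
```

move_arm(
  linear=[
    [0,0,-0.015],
    [0,0,-0.045],
    [0,0,-0.085],
    [-0.02,0.01,-0.11],
    [-0.055,0.03,-0.12],
    [-0.095,0.05,-0.12],
    [-0.135,0.075,-0.12],
    [-0.175,0.098,-0.12],
    [-0.21,0.117,-0.12],
    [-0.24,0.135,-0.12],
  ],
  turn=[
    [0,0,0],
    [0,0,0],
    [0,0,0],
    [0,0,0],
    [0,0,0],
    [0,0,0],
    [0,0,0],
    [0,0,0],
    [0,0,0],
    [0,0,0],
  ],
  jaw=[-1,-1,-1,-1,-1,-1,-1,-1,-1,-1],
)

```text
time_s: 5.15
ee_pos: [0.6146, -0.1508, 0.1605]
eef_rot: [-3.141, -0.0, 1.566]
force: [0.3, 0.3, -2.3]
finger_gap: 0.53
grasp_force: 41.3
```

move_arm(
  linear=[
    [-0.022,0.012,0],
    [-0.034,0.0185,0],
    [-0.037,0.02,0],
    [-0.037,0.02,0.015],
    [-0.037,0.02,0.045],
    [-0.037,0.02,0.075],
    [-0.037,0.02,0.098],
    [-0.037,0.02,0.107],
    [-0.037,0.02,0.11],
    [-0.037,0.02,0.11],
  ],
  turn=[
    [0,0,0],
    [0,0,0],
    [0,0,0],
    [0,0,0],
    [0,0,0],
    [0,0,0],
    [0,0,0],
    [0,0,0],
    [0,0,0],
    [0,0,0],
  ],
  jaw=[-1,-1,-1,-1,-1,-1,-1,-1,-1,-1],
)

```text
time_s: 6.15
ee_pos: [0.6345, -0.1853, 0.0516]
eef_rot: [3.141, 0.0, 1.568]
force: [0.6, 1.0, -1.2]
finger_gap: 0.526
grasp_force: 41.3
```

```bash
python3 go.py 0.6349 -0.1863 0.0425 1.5708;  python3 - <<'E'
from h import *
save("s1",grab_frame("side"))
E
```

```text
t 6.15 pos [ 0.6345 -0.1853  0.0516] rot [3.1412e+00 1.0000e-04 1.5677e+00] shift [-0.001   0.0004  0.0091] turn [ 0.0007  0.0001 -0.0059] F [ 0.6  1.  -1.2] gap 0.526 q [-0.437  0.447  1.721  0.     0.973 -0.434]
```

View pics/s1.png

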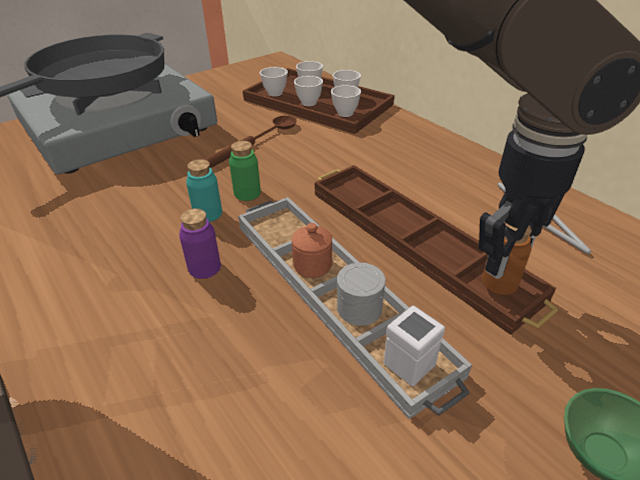

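The side view shows the jar held upright over the rightmost bay at about (508,265). The other containers stand undisturbed.

move_arm(
  linear=[
    [-0.001,0,0.002],
    [-0.001,0,0.004],
    [-0.001,0,0.006],
    [-0.001,0,0.0075],
    [-0.001,0,0.0085],
    [-0.001,0,0.009],
    [-0.001,0,0.009],
  ],
  turn=[
    [0,0,0],
    [0,0,0],
    [0,0,0],
    [0,0,0],
    [0,0,0],
    [0,0,0],
    [0,0,0],
  ],
  jaw=[-1,-1,-1,-1,-1,-1,-1],
)

```text
time_s: 6.9
ee_pos: [0.6343, -0.1869, 0.0429]
eef_rot: [-3.141, 0.0, 1.567]
force: [-1.9, 0.8, 3.0]
finger_gap: 0.529
grasp_force: 41.5
```

move_arm(
  linear=[
    [0,0,0],
    [0,0,0],
    [0,0,0],
    [0,0,0],
    [0,0,0],
    [0,0,-0.01],
    [0,0,-0.04],
    [0,0,-0.08],
    [0,0,-0.115],
    [0,0,-0.12],
  ],
  turn=[
    [0,0,0],
    [0,0,0],
    [0,0,0],
    [0,0,0],
    [0,0,0],
    [0,0,0],
    [0,0,0],
    [0,0,0],
    [0,0,0],
    [0,0,0],
  ],
  jaw=[0.1,0.2,0.5,0.8,1,1,1,1,1,1],
)

```text
time_s: 7.9
ee_pos: [0.6376, -0.1882, 0.17]
eef_rot: [3.131, 0.005, 1.567]
force: [-0.0, -1.0, 1.6]
finger_gap: 1.0
grasp_force: 0.0
```

```bash
python3 go.py 0.4715 0.0005 0.163 1.5708
```

```text
t 7.9 pos [ 0.6376 -0.1882  0.17  ] rot [3.1306 0.0051 1.5671] shift [ 0.1882 -0.1669  0.0042] turn [ 0.021   0.0098 -0.007 ] F [-0.  -1.   1.6] gap 1.0 q [-0.439  0.31   1.662  0.     1.157 -0.436]
```

move_arm(
  linear=[
    [0.015,-0.013,0],
    [0.04,-0.035,0],
    [0.07,-0.06,0],
    [0.1,-0.087,0],
    [0.13,-0.113,0],
    [0.157,-0.136,0],
    [0.177,-0.153,0],
    [0.186,-0.161,0],
    [0.188,-0.163,0.005],
    [0.188,-0.163,0.02],
  ],
  turn=[
    [0,0,0],
    [0,0,0],
    [0,0,0],
    [0,0,0],
    [0,0,0],
    [0,0,0],
    [0,0,0],
    [0,0,0],
    [0,0,0],
    [0,0,0],
  ],
  jaw=[1,1,1,1,1,1,1,1,1,1],
)

```text
time_s: 8.9
ee_pos: [0.4737, 0.0013, 0.1436]
eef_rot: [3.137, 0.001, 1.567]
force: [-1.1, 0.3, 0.9]
finger_gap: 1.0
grasp_force: 0.0
```

move_arm(
  linear=[
    [0,0,0],
    [0,0,0],
  ],
  turn=[
    [0,0,0],
    [0,0,0],
  ],
  jaw=[1,1],
)

```text
time_s: 9.1
ee_pos: [0.4724, 0.0011, 0.142]
eef_rot: [-3.141, -0.0, 1.566]
force: [0.4, -0.3, 0.1]
finger_gap: 1.0
grasp_force: 0.0
```

```bash
python3 go.py 0.4715 0.0005 0.032 1.5708
python3 - <<'E'
from h import *
f=grab_frame("scene"); save("c2",f)
P=pts(f); x,y,z=np.moveaxis(P,-1,0); m=(z>.094)&(z<.108)&(abs(x-.63)<.06)&(abs(y+.19)<.06); print("jar top",P[m].mean(0),z[m].max(), cv2.minAreaRect((P[m][:,:2]*1000).astype(np.float32).copy()))
E
```

```text
t 9.1 pos [0.4724 0.0011 0.142 ] rot [-3.1407 -0.      1.5661] shift [-0.0006 -0.0008  0.11  ] turn [-0.0017 -0.0001 -0.0091] F [ 0.4 -0.3  0.1] gap 1.0 q [-0.213 -0.072  2.139 -0.     1.075 -0.208]
jar top [ 0.63791957 -0.18420383  0.10238306] 0.10595108428030026 ((635.11474609375, -185.98785400390625), (31.1385440826416, 31.378156661987305), 56.57932662963867)
```

View pics/c2.png

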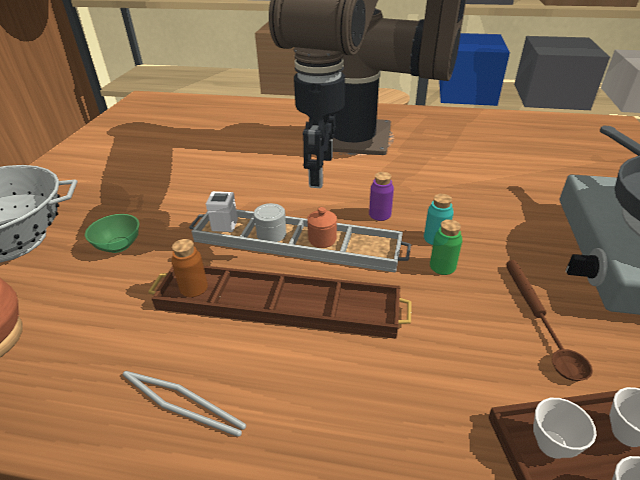

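The jar stands upright in the middle of the robot's rightmost bay, at (187,270) in the picture. Its top measures (635.1, -186.0), against a target of (634.9, -186.3) mm. The open gripper hangs over the crock.

move_arm(
  linear=[
    [0,-0.001,0.015],
    [0,-0.001,0.045],
    [0,-0.001,0.075],
    [0,-0.001,0.098],
    [0,-0.001,0.108],
    [0,-0.001,0.11],
    [0,-0.001,0.11],
  ],
  turn=[
    [0,0,0],
    [0,0,0],
    [0,0,0],
    [0,0,0],
    [0,0,0],
    [0,0,0],
    [0,0,0],
  ],
  jaw=[1,1,1,1,1,1,1],
)

```text
time_s: 9.85
ee_pos: [0.472, 0.0015, 0.0331]
eef_rot: [3.14, 0.0, 1.567]
force: [0.8, 0.5, 0.3]
finger_gap: 1.001
grasp_force: 0.0
```

move_arm(
  linear=[
    [0,0,0],
    [0,0,0],
    [0,0,0],
    [0,0,0],
    [0,0,0],
    [0,0,0],
    [0,0,0],
    [0,0,0],
  ],
  turn=[
    [0,0,0],
    [0,0,0],
    [0,0,0],
    [0,0,0],
    [0,0,0],
    [0,0,0],
    [0,0,0],
    [0,0,0],
  ],
  jaw=[0.6,0.4,0.2,0,-0.5,-1,-1,-1],
)

```text
time_s: 10.65
ee_pos: [0.4723, 0.0016, 0.0338]
eef_rot: [3.139, 0.001, 1.567]
force: [-0.8, 0.3, 6.0]
finger_gap: 0.62
grasp_force: 42.6
```

```bash
python3 go.py 0.6336 -0.0913 0.152 1.5708
```

```text
t 10.65 pos [0.4723 0.0016 0.0338] rot [3.1391e+00 5.0000e-04 1.5671e+00] shift [-0.0923  0.1619 -0.1178] turn [ 0.0047  0.001  -0.0072] F [-0.8  0.3  6. ] gap 0.62 q [-0.212  0.109  2.193  0.     0.837 -0.208]
```

move_arm(
  linear=[
    [0,0,-0.015],
    [0,0,-0.045],
    [0,0,-0.08],
    [-0.008,0.015,-0.105],
    [-0.023,0.04,-0.12],
    [-0.042,0.073,-0.12],
    [-0.06,0.105,-0.12],
    [-0.077,0.135,-0.12],
    [-0.088,0.154,-0.12],
    [-0.092,0.161,-0.12],
  ],
  turn=[
    [0,0,0],
    [0,0,0],
    [0,0,0],
    [0,0,0],
    [0,0,0],
    [0,0,0],
    [0,0,0],
    [0,0,0],
    [0,0,0],
    [0,0,0],
  ],
  jaw=[-1,-1,-1,-1,-1,-1,-1,-1,-1,-1],
)

```text
time_s: 11.65
ee_pos: [0.6324, -0.0919, 0.1511]
eef_rot: [-3.14, -0.0, 1.566]
force: [-0.4, -0.0, -2.3]
finger_gap: 0.621
grasp_force: 42.9
```

move_arm(
  linear=[
    [0,0,0],
    [0,0,0.015],
    [0,0,0.045],
    [0,0,0.075],
    [0,0,0.098],
    [0,0,0.107],
    [0,0,0.11],
    [0,0,0.11],
  ],
  turn=[
    [0,0,0],
    [0,0,0],
    [0,0,0],
    [0,0,0],
    [0,0,0],
    [0,0,0],
    [0,0,0],
    [0,0,0],
  ],
  jaw=[-1,-1,-1,-1,-1,-1,-1,-1],
)

```text
time_s: 12.45
ee_pos: [0.6316, -0.0905, 0.0426]
eef_rot: [3.141, 0.0, 1.567]
force: [-0.4, 0.2, -1.5]
finger_gap: 0.619
grasp_force: 42.8
```

```bash
python3 go.py 0.6336 -0.0905 0.0335 1.5708
```

```text
t 12.45 pos [ 0.6316 -0.0905  0.0426] rot [3.1414 0.     1.5674] shift [0.     0.002  0.0091] turn [ 0.0005  0.0001 -0.0066] F [-0.4  0.2 -1.5] gap 0.619 q [-0.301  0.416  1.783  0.     0.941 -0.298]
```

move_arm(
  linear=[
    [0,0.001,0.002],
    [0,0.0015,0.004],
    [0,0.0015,0.006],
    [0,0.0015,0.0075],
    [0,0.0015,0.0085],
    [0,0.0015,0.009],
    [0,0.0015,0.009],
  ],
  turn=[
    [0,0,0],
    [0,0,0],
    [0,0,0],
    [0,0,0],
    [0,0,0],
    [0,0,0],
    [0,0,0],
  ],
  jaw=[-1,-1,-1,-1,-1,-1,-1],
)

```text
time_s: 13.15
ee_pos: [0.6332, -0.0909, 0.0338]
eef_rot: [-3.141, -0.0, 1.567]
force: [-2.2, -0.1, 1.8]
finger_gap: 0.622
grasp_force: 43.1
```

move_arm(
  linear=[
    [0,0,0.0005],
    [0,0,0.0005],
    [0,0,0.0005],
    [0,0,0.0005],
    [0,0,0.0005],
    [0,0,-0.01],
    [0,0,-0.04],
    [0,0,-0.08],
    [0,0,-0.11],
    [0,0,-0.12],
  ],
  turn=[
    [0,0,0],
    [0,0,0],
    [0,0,0],
    [0,0,0],
    [0,0,0],
    [0,0,0],
    [0,0,0],
    [0,0,0],
    [0,0,0],
    [0,0,0],
  ],
  jaw=[0.25,0.35,0.6,0.9,1,1,1,1,1,1],
)

```text
time_s: 14.15
ee_pos: [0.6357, -0.0916, 0.159]
eef_rot: [3.133, 0.003, 1.567]
force: [1.1, -0.5, 0.5]
finger_gap: 1.0
grasp_force: 0.0
```

move_arm(
  linear=[
    [0,0,0],
    [0,0,0],
  ],
  turn=[
    [0,0,0],
    [0,0,0],
  ],
  jaw=[1,1],
)

```text
time_s: 14.35
ee_pos: [0.6323, -0.0906, 0.1518]
eef_rot: [-3.139, -0.001, 1.567]
force: [-0.6, 0.2, -0.6]
finger_gap: 0.999
grasp_force: 0.0
```

```bash
python3 go.py 0.4695 -0.098 0.152 1.5708
```

```text
t 14.35 pos [ 0.6323 -0.0906  0.1518] rot [-3.1393e+00 -7.0000e-04  1.5669e+00] shift [-8.100e-03 -1.627e-01  1.000e-04] turn [-0.0044 -0.0014 -0.0074] F [-0.6  0.2 -0.6] gap 0.999 q [-0.301  0.282  1.733  0.     1.129 -0.297]
```

move_arm(
  linear=[
    [0,-0.012,0],
    [-0.002,-0.035,0],
    [-0.003,-0.065,0],
    [-0.005,-0.095,0],
    [-0.006,-0.122,0],
    [-0.007,-0.145,0],
    [-0.008,-0.159,0],
    [-0.008,-0.1635,0],
    [-0.008,-0.1635,0],
    [-0.008,-0.1635,0],
  ],
  turn=[
    [0,0,0],
    [0,0,0],
    [0,0,0],
    [0,0,0],
    [0,0,0],
    [0,0,0],
    [0,0,0],
    [0,0,0],
    [0,0,0],
    [0,0,0],
  ],
  jaw=[1,1,1,1,1,1,1,1,1,1],
)

```text
time_s: 15.35
ee_pos: [0.4698, -0.0981, 0.1526]
eef_rot: [-3.141, -0.001, 1.567]
force: [-0.2, -0.2, 0.0]
finger_gap: 1.005
grasp_force: 0.0
```

```bash
python3 go.py 0.4695 -0.098 0.034 1.5708;python3 - <<'E'
from h import *
f=grab_frame("scene")
P=pts(f); x,y,z=np.moveaxis(P,-1,0)
m=(z>.075)&(z<.09)&(abs(x-.63)<.04)&(abs(y+.09)<.04); print("crock knob",z[m].max(), cv2.minAreaRect((P[m][:,:2]*1000).astype(np.float32).copy()))
m=(z>.058)&(z<.069)&(abs(x-.47)<.05)&(abs(y+.098)<.05); print("tin",z[m].max(), cv2.minAreaRect((P[m][:,:2]*1000).astype(np.float32).copy()))
E
```

```text
t 15.35 pos [ 0.4698 -0.0981  0.1526] rot [-3.1408e+00 -5.0000e-04  1.5669e+00] shift [ 1.000e-04 -2.000e-04  1.186e-01] turn [-0.0016 -0.001  -0.0074] F [-0.2 -0.2  0. ] gap 1.005 q [-0.418 -0.068  2.114  0.     1.096 -0.414]
crock knob 0.0839610606382129 ((635.5866088867188, -91.57380676269531), (13.269087791442871, 12.259602546691895), 68.35993957519531)
tin 0.0661995974322464 ((471.6703796386719, -98.397705078125), (57.59463119506836, 55.774166107177734), 49.59947204589844)
```

Crock is placed within about 2 mm and upright. The tin comes next.

move_arm(
  linear=[
    [0,0,0.015],
    [0,0,0.045],
    [0,0,0.08],
    [0,0,0.105],
    [0,0,0.115],
    [0,0,0.1185],
    [0,0,0.1185],
  ],
  turn=[
    [0,0,0],
    [0,0,0],
    [0,0,0],
    [0,0,0],
    [0,0,0],
    [0,0,0],
    [0,0,0],
  ],
  jaw=[1,1,1,1,1,1,1],
)

```text
time_s: 16.1
ee_pos: [0.4704, -0.0984, 0.0352]
eef_rot: [3.141, 0.0, 1.567]
force: [0.7, 0.0, 0.6]
finger_gap: 1.003
grasp_force: 0.0
```

move_arm(
  linear=[
    [0,0,0],
    [0,0,0],
    [0,0,0],
    [0,0,0],
    [0,0,0],
    [0,0,0],
    [0,0,0],
    [0,0,0],
  ],
  turn=[
    [0,0,0],
    [0,0,0],
    [0,0,0],
    [0,0,0],
    [0,0,0],
    [0,0,0],
    [0,0,0],
    [0,0,0],
  ],
  jaw=[0.7,0.5,0.3,0.1,-0.5,-1,-1,-1],
)

```text
time_s: 16.9
ee_pos: [0.4707, -0.0987, 0.0364]
eef_rot: [3.139, 0.001, 1.567]
force: [-0.8, 0.4, 6.6]
finger_gap: 0.668
grasp_force: 43.3
```

```bash
python3 go.py 0.6324 0.0037 0.154 1.5708
```

```text
t 16.9 pos [ 0.4707 -0.0987  0.0364] rot [3.1395e+00 1.0000e-03 1.5671e+00] shift [ 0.1028  0.1616 -0.1174] turn [ 0.004   0.0018 -0.0071] F [-0.8  0.4  6.6] gap 0.668 q [-0.418  0.122  2.172 -0.     0.845 -0.414]
```

move_arm(
  linear=[
    [0,0,-0.015],
    [0,0,-0.045],
    [0,0,-0.08],
    [0.01,0.015,-0.105],
    [0.026,0.041,-0.12],
    [0.047,0.074,-0.12],
    [0.067,0.106,-0.12],
    [0.085,0.136,-0.12],
    [0.097,0.155,-0.12],
    [0.102,0.1625,-0.12],
  ],
  turn=[
    [0,0,0],
    [0,0,0],
    [0,0,0],
    [0,0,0],
    [0,0,0],
    [0,0,0],
    [0,0,0],
    [0,0,0],
    [0,0,0],
    [0,0,0],
  ],
  jaw=[-1,-1,-1,-1,-1,-1,-1,-1,-1,-1],
)

```text
time_s: 17.9
ee_pos: [0.6334, 0.0045, 0.154]
eef_rot: [-3.141, -0.0, 1.569]
force: [-0.2, -0.6, -2.7]
finger_gap: 0.665
grasp_force: 43.5
```

move_arm(
  linear=[
    [0,0,0],
    [0,0,0.015],
    [0,0,0.045],
    [0,0,0.075],
    [0,0,0.098],
    [0,0,0.107],
    [0,0,0.11],
    [0,0,0.11],
  ],
  turn=[
    [0,0,0],
    [0,0,0],
    [0,0,0],
    [0,0,0],
    [0,0,0],
    [0,0,0],
    [0,0,0],
    [0,0,0],
  ],
  jaw=[-1,-1,-1,-1,-1,-1,-1,-1],
)

```text
time_s: 18.7
ee_pos: [0.6325, 0.0027, 0.0451]
eef_rot: [3.141, 0.0, 1.566]
force: [-0.4, 0.8, -1.3]
finger_gap: 0.664
grasp_force: 43.5
```

```bash
python3 go.py 0.6324 0.0037 0.0355 1.5708
```

```text
t 18.7 pos [0.6325 0.0027 0.0451] rot [3.1413e+00 1.0000e-04 1.5664e+00] shift [ 0.001  -0.0001  0.0096] turn [ 0.0006  0.0002 -0.0084] F [-0.4  0.8 -1.3] gap 0.664 q [-0.156  0.403  1.797 -0.     0.941 -0.151]
```

move_arm(
  linear=[
    [0.001,0,0.002],
    [0.001,0,0.004],
    [0.001,0,0.006],
    [0.001,0,0.0075],
    [0.001,0,0.0085],
    [0.001,0,0.0095],
    [0.001,0,0.0095],
  ],
  turn=[
    [0,0,0],
    [0,0,0],
    [0,0,0],
    [0,0,0],
    [0,0,0],
    [0,0,0],
    [0,0,0],
  ],
  jaw=[-1,-1,-1,-1,-1,-1,-1],
)

```text
time_s: 19.4
ee_pos: [0.6326, 0.0042, 0.0364]
eef_rot: [-3.141, -0.0, 1.567]
force: [-3.5, 1.0, 5.7]
finger_gap: 0.666
grasp_force: 44.1
```

Contact shows at 5.7 N upward, so I'm releasing the tin.

move_arm(
  linear=[
    [0,0,0],
    [0,0,0],
    [0,0,0],
    [0,0,0],
    [0,0,0],
    [0,0,-0.01],
    [0,0,-0.04],
    [0,0,-0.08],
    [0,0,-0.11],
    [0,0,-0.12],
  ],
  turn=[
    [0,0,0],
    [0,0,0],
    [0,0,0],
    [0,0,0],
    [0,0,0],
    [0,0,0],
    [0,0,0],
    [0,0,0],
    [0,0,0],
    [0,0,0],
  ],
  jaw=[0.35,0.45,0.7,0.9,1,1,1,1,1,1],
)

```text
time_s: 20.4
ee_pos: [0.6351, 0.0039, 0.1609]
eef_rot: [3.133, 0.001, 1.567]
force: [1.0, 0.6, -0.5]
finger_gap: 1.002
grasp_force: 0.0
```

move_arm(
  linear=[
    [0,0,0],
    [0,0,0],
  ],
  turn=[
    [0,0,0],
    [0,0,0],
  ],
  jaw=[1,1],
)

```text
time_s: 20.6
ee_pos: [0.6316, 0.0043, 0.1537]
eef_rot: [-3.139, -0.0, 1.567]
force: [0.2, 0.6, 0.1]
finger_gap: 0.999
grasp_force: 0.0
```

```bash
python3 go.py 0.458 -0.196 0.155 1.656;python3 - <<'E'
from h import *
f=grab_frame("scene")
P=pts(f); x,y,z=np.moveaxis(P,-1,0)
for n,a,X,Y,r in(("tin",.058,.632,.004,.04),("caddy",.072,.458,-.196,.04)):
    m=(z>a)&(z<a+.01)&(abs(x-X)<r)&(abs(y-Y)<r); print(n,z[m].max(), cv2.minAreaRect((P[m][:,:2]*1000).astype(np.float32).copy()))
E
```

```text
t 20.6 pos [0.6316 0.0043 0.1537] rot [-3.1392e+00 -3.0000e-04  1.5669e+00] shift [-0.201  -0.1728 -0.0009] turn [-0.0046 -0.0009 -0.1701] F [0.2 0.6 0.1] gap 0.999 q [-0.154  0.265  1.75  -0.     1.129 -0.15 ]
tin 0.06677628123349588 ((634.3956909179688, 4.251983642578125), (57.16944885253906, 56.14039993286133), 47.626319885253906)
caddy 0.0811108160777142 ((459.6935729980469, -195.34881591796875), (46.47898864746094, 43.627349853515625), 5.20647668838501)
```

move_arm(
  linear=[
    [-0.014,-0.012,0],
    [-0.04,-0.034,0],
    [-0.073,-0.062,0],
    [-0.107,-0.092,0],
    [-0.14,-0.12,0],
    [-0.17,-0.146,0],
    [-0.19,-0.163,0],
    [-0.199,-0.171,0],
    [-0.2005,-0.174,0],
    [-0.2005,-0.174,0],
  ],
  turn=[
    [0,0,-0.05],
    [0,0,-0.1],
    [0,0,-0.17],
    [0,0,-0.17],
    [0,0,-0.17],
    [0,0,-0.17],
    [0,0,-0.17],
    [0,0,-0.17],
    [0,0,-0.17],
    [0,0,-0.17],
  ],
  jaw=[1,1,1,1,1,1,1,1,1,1],
)

```text
time_s: 21.65
ee_pos: [0.4576, -0.1951, 0.1545]
eef_rot: [-3.141, -0.001, 1.656]
force: [-0.0, 0.0, 0.1]
finger_gap: 0.997
grasp_force: 0.0
```

```bash
python3 go.py 0.458 -0.1958 0.038 1.657
python3 - <<'E'
from h import *
save("w2",grab_frame("wrist"))
E
```

```text
t 21.65 pos [ 0.4576 -0.1951  0.1545] rot [-3.1406e+00 -1.3000e-03  1.6557e+00] shift [-0.0008  0.0005  0.1165] turn [-0.0018 -0.0025 -0.0025] F [-0.   0.   0.1] gap 0.997 q [-0.608 -0.029  2.073  0.     1.099 -0.693]
```

View pics/w2.png

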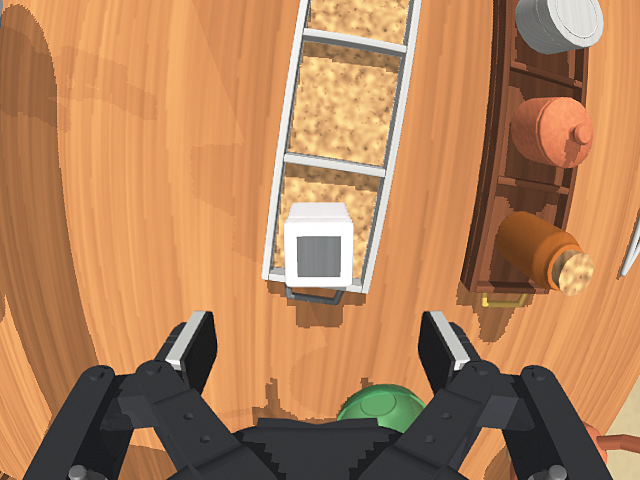

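The wrist view shows the caddy's lid centred at (319,253) and square to the fingers, which stand clear on both sides. Descending.

move_arm(
  linear=[
    [-0.001,0,0.015],
    [-0.001,0,0.045],
    [-0.001,0,0.08],
    [-0.001,0,0.105],
    [-0.001,0,0.114],
    [-0.001,0,0.1165],
    [-0.001,0,0.1165],
  ],
  turn=[
    [0,0,0],
    [0,0,0],
    [0,0,0],
    [0,0,0],
    [0,0,0],
    [0,0,0],
    [0,0,0],
  ],
  jaw=[1,1,1,1,1,1,1],
)

```text
time_s: 22.4
ee_pos: [0.4588, -0.1967, 0.0395]
eef_rot: [3.141, 0.001, 1.657]
force: [0.6, 0.2, 0.8]
finger_gap: 1.002
grasp_force: 0.0
```

move_arm(
  linear=[
    [0,0,0],
    [0,0,0],
    [0,0,0],
    [0,0,0],
    [0,0,0],
    [0,0,0],
    [0,0,0],
    [0,0,0],
    [0,0,0],
    [0,0,0],
  ],
  turn=[
    [0,0,0],
    [0,0,0],
    [0,0,0],
    [0,0,0],
    [0,0,0],
    [0,0,0],
    [0,0,0],
    [0,0,0],
    [0,0,0],
    [0,0,0],
  ],
  jaw=[0.5,0.2,0,-0.2,-0.5,-1,-1,-1,-1,-1],
)

```text
time_s: 23.4
ee_pos: [0.4587, -0.1973, 0.04]
eef_rot: [3.14, 0.001, 1.656]
force: [-0.4, 0.4, 6.0]
finger_gap: 0.507
grasp_force: 42.3
```

```bash
python3 go.py 0.6311 0.0987 0.158 1.584
```

```text
t 23.4 pos [ 0.4587 -0.1973  0.04  ] rot [3.1401e+00 1.3000e-03 1.6560e+00] shift [ 0.2801  0.1971 -0.118 ] turn [0.003  0.0024 0.1374] F [-0.4  0.4  6. ] gap 0.507 q [-0.61   0.154  2.127 -0.     0.859 -0.695]
```

move_arm(
  linear=[
    [0,0,-0.015],
    [0,0,-0.045],
    [0,0,-0.08],
    [0.012,0.008,-0.105],
    [0.037,0.026,-0.12],
    [0.07,0.049,-0.12],
    [0.105,0.074,-0.12],
    [0.14,0.099,-0.12],
    [0.17,0.12,-0.12],
    [0.2,0.141,-0.12],
  ],
  turn=[
    [0,0,0],
    [0,0,0],
    [0,0,0],
    [0,0,0.03],
    [0,0,0.06],
    [0,0,0.09],
    [0,0,0.137],
    [0,0,0.137],
    [0,0,0.137],
    [0,0,0.137],
  ],
  jaw=[-1,-1,-1,-1,-1,-1,-1,-1,-1,-1],
)

```text
time_s: 24.4
ee_pos: [0.581, 0.0163, 0.1575]
eef_rot: [-3.139, -0.0, 1.585]
force: [0.2, -0.0, -2.1]
finger_gap: 0.51
grasp_force: 41.6
```

```bash
python3 go.py 0.6311 0.0977 0.158 1.584
```

```text
t 24.4 pos [0.581  0.0163 0.1575] rot [-3.1393e+00 -3.0000e-04  1.5846e+00] shift [ 0.0807  0.0512 -0.0006] turn [-0.0043 -0.0006  0.0011] F [ 0.2 -0.  -2.1] gap 0.51 q [-0.146  0.155  1.873 -0.     1.116 -0.16 ]
```

move_arm(
  linear=[
    [0.03,0.019,0],
    [0.055,0.034,0],
    [0.073,0.046,0],
    [0.081,0.05,0],
    [0.081,0.05,0.01],
    [0.081,0.05,0.04],
    [0.081,0.05,0.07],
    [0.081,0.05,0.095],
    [0.081,0.05,0.107],
    [0.081,0.05,0.11],
  ],
  turn=[
    [0,0,0],
    [0,0,0],
    [0,0,0],
    [0,0,0],
    [0,0,0],
    [0,0,0],
    [0,0,0],
    [0,0,0],
    [0,0,0],
    [0,0,0],
  ],
  jaw=[-1,-1,-1,-1,-1,-1,-1,-1,-1,-1],
)

```text
time_s: 25.4
ee_pos: [0.6281, 0.0953, 0.0461]
eef_rot: [-3.137, 0.0, 1.583]
force: [-0.2, 0.1, -2.3]
finger_gap: 0.511
grasp_force: 41.6
```

move_arm(
  linear=[
    [0,0,0.001],
    [0,0,0.001],
  ],
  turn=[
    [0,0,0],
    [0,0,0],
  ],
  jaw=[-1,-1],
)

```text
time_s: 25.6
ee_pos: [0.6313, 0.096, 0.0493]
eef_rot: [3.139, 0.0, 1.584]
force: [-0.2, -0.7, -1.2]
finger_gap: 0.506
grasp_force: 41.6
```

```bash
python3 go.py 0.6311 0.0977 0.0395 1.584
```

```text
t 25.6 pos [0.6313 0.096  0.0493] rot [3.1391e+00 2.0000e-04 1.5840e+00] shift [ 0.0017 -0.0002  0.0098] turn [0.0048 0.0003 0.    ] F [-0.2 -0.7 -1.2] gap 0.506 q [-0.008  0.407  1.782 -0.     0.95  -0.021]
```

move_arm(
  linear=[
    [0.001,0,0.002],
    [0.002,0,0.004],
    [0.002,0,0.006],
    [0.002,0,0.0075],
    [0.002,0,0.0085],
    [0.002,0,0.0093],
    [0.002,0,0.0095],
  ],
  turn=[
    [0,0,0],
    [0,0,0],
    [0,0,0],
    [0,0,0],
    [0,0,0],
    [0,0,0],
    [0,0,0],
  ],
  jaw=[-1,-1,-1,-1,-1,-1,-1],
)

```text
time_s: 26.3
ee_pos: [0.6303, 0.0985, 0.04]
eef_rot: [-3.141, -0.0, 1.584]
force: [-4.5, 0.3, 7.9]
finger_gap: 0.511
grasp_force: 42.5
```

move_arm(
  linear=[
    [0,0,0],
    [0,0,0],
    [0,0,0],
    [0,0,0],
    [0,0,0],
    [0,0,-0.01],
    [0,0,-0.04],
    [0,0,-0.08],
    [0,0,-0.11],
    [0,0,-0.12],
  ],
  turn=[
    [0,0,0],
    [0,0,0],
    [0,0,0],
    [0,0,0],
    [0,0,0],
    [0,0,0],
    [0,0,0],
    [0,0,0],
    [0,0,0],
    [0,0,0],
  ],
  jaw=[0.05,0.15,0.5,0.9,1,1,1,1,1,1],
)

```text
time_s: 27.3
ee_pos: [0.6328, 0.0983, 0.1639]
eef_rot: [3.133, 0.0, 1.584]
force: [-0.2, -0.6, 0.4]
finger_gap: 1.001
grasp_force: 0.0
```

move_arm(
  linear=[
    [0,-0.03,-0.02],
    [0,-0.07,-0.04],
    [0,-0.1,-0.05],
    [0,-0.12,-0.05],
    [0,-0.12,-0.05],
    [0,-0.12,-0.05],
  ],
  turn=[
    [0,0,0],
    [0,0,0],
    [0,0,0],
    [0,0,0],
    [0,0,0],
    [0,0,0],
  ],
  jaw=[1,1,1,1,1,1],
)

```text
time_s: 27.9
ee_pos: [0.5101, 0.0966, 0.2078]
eef_rot: [-3.141, 0.0, 1.584]
force: [-0.1, -0.4, -0.1]
finger_gap: 1.001
grasp_force: 0.0
```

Run:
```python
from h import *
f=grab_frame("scene"); save("c9",f)
P=pts(f); x,y,z=np.moveaxis(P,-1,0)
for n,a,X,Y in(("jar",.096,.635,-.186),("crock",.075,.634,-.091),("tin",.058,.632,.004),("caddy",.072,.631,.099)):
    m=(z>a)&(z<a+.01)&(abs(x-X)<.04)&(abs(y-Y)<.04); print(n,z[m].max(), cv2.minAreaRect((P[m][:,:2]*1000).astype(np.float32).copy()))
s=monitor.read_state(); print(s["time_s"],s["qd"].round(3),s["force"])
```

```text
jar 0.10578061782681714 ((635.2571411132812, -185.61814880371094), (32.561256408691406, 30.074462890625), 22.854961395263672)
crock 0.08393394510353103 ((635.1828002929688, -91.34796142578125), (13.371977806091309, 13.724273681640625), 68.96852111816406)
tin 0.06660839284958714 ((634.582763671875, 4.347156524658203), (55.945255279541016, 56.78558349609375), 37.85795593261719)
caddy 0.08008731776417505 ((631.027099609375, 99.27429962158203), (47.89836883544922, 43.99013137817383), 1.0902506113052368)
27.95 [ 0.     0.016 -0.016  0.001  0.003  0.002] [ 0.69181627 -0.38874855  0.66759545]
```

View pics/c9.png

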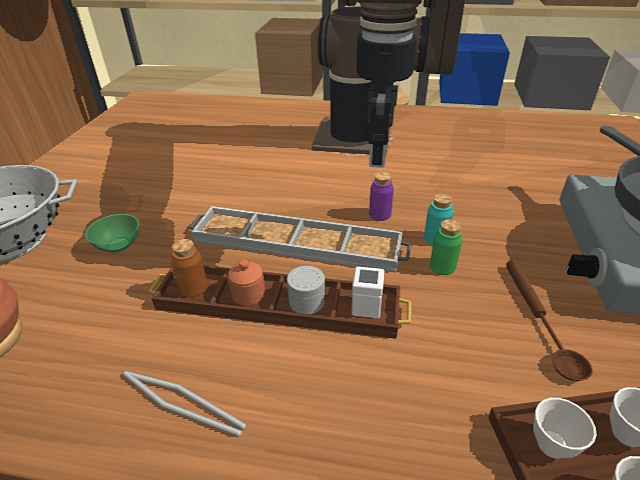

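All four stand upright in their bays: jar (187,268), crock (246,282), tin (306,288), caddy (368,292). They are within about 3 mm of the bay centres, and the gripper is clear.

```bash
python3 -c "
from station import workorder
print(workorder.job_done())"
```

```text
the job is handed in; nothing more can be done
None
```

The job is handed in: jar, crock, tin and caddy stand upright in reverse order in the tasting rack (jar in the rightmost bay, caddy in the leftmost), each within about 3 mm of its bay centre, at 28 s on the robot's clock.

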